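# Seat the dish carrier on the microscope's locating pin and swing the keeper over it

## Robot

A 7-joint arm with a two-finger parallel gripper is mounted at the origin on a cart in front of the work surface, level with it; the furniture and walls round the work are solid. World frame = base frame: x ahead of the robot, y to its left, z up, the work surface at z = 0. Lengths are in m, angles in rad, forces in N, time in s.
With the tool pointing down it reaches from about 0.35 to 0.9 m from the base axis. Payload 8.1 kg.
Tool frame: the origin (TCP) lies midway between the tips of the shut fingers; the grasp point (between the pads) lies arm.grasp_offset behind it (arm.grasp_offset is the distance from the TCP to the grasp point, in m); z points along the fingers, y is the line along which they close (so a half turn about z gives the same grasp; the last joint's range is limited). The gripper opens to 92 mm and grips with 3 to 60 N. Pads are 19 mm wide; open, the fingers measure 130 mm over their backs; the gripper's body (75 mm by 190 mm) begins 47 mm behind the grasp point.
Start: joints at [-1.252, 0.434, 0.025, 1.573, -0.012, 1.134, -0.075], TCP at [0.256, 0.57, 0.227] pointing down, gripper open.
Joint ranges: [-2.62, 2.62], [-0.44, 2.09], [-1.27, 1.32], [0.08, 2.57], [-1.32, 4.46], [0.12, 2], [-2.74, 2.74]. Speed limits (rad/s): [2.22, 2.22, 3.01, 3.01, 3.14, 3.14, 3.14].

## Interface

Orientations are given as a rotation vector (axis times angle).
In Python, from cell import observe, imaging, arm gives the robot as it stands.
- The arm moves only by the tool apply_moves, never from a script. Its argument "commands" is a list of rows, each a list of 5 numbers: the opening in per cent of the stroke, from 0 (shut) to 100 (fully open), then the shift along the world's x, y, z in units of 0.06 m (1.0 is 0.06 m), then the turn about the world's z in units of 0.5 rad (1.0 is 0.5 rad). A call has 1 to 12 rows; each row shifts and turns the commanded pose from where the row before left it; what a row does not reach is not made up. A row lasts 1/8 s, in which the tool goes at most 62.5 mm and 10.7 degrees, less where a joint would pass 70% of its speed; a pose out of reach is approached as far as the arm can. A call with a number of a shift or a turn outside -1 to 1 is refused whole. A call with a gripper value outside its range is refused whole. The fingers move at their own pace and stop on an object; "newtons" is the grip in N (left out, the last holds). Time passes only in rows, so rows that do not move let the fingers close. It gives the time, the measured TCP pose, the force, the opening and the grip force at its end, in the units of the state.
- observe(): the state, without advancing time (a new reading comes with each control period).
- imaging.get_image(name): name is "scene" or "top"; returns (picture, depth): 400x640x3 uint8, red, green, blue; 400x640 float32, m along the optical axis (not along the pixel's ray), 0 where there is no reading.
- imaging.camera_params(name): a dict with "camera_matrix" (3x3 intrinsics, pixels), "origin" and "rotation" of the camera in the world. Camera axes: x right, y up, looking along -z (the intrinsics and any distortion apply to the point x, -y, -z); pixel columns grow to the right and rows downward; lengths in m; the calibration is good to about 2 mm. A picture is of the moment at which its call begins. camera_params takes no time and is no camera call.
- arm.sign_off(): hands the job in; it is judged then, once.
The state is a dict: "clock": time; "joints": joint angles; "dq": joint speeds; "joint_efforts": joint torques, N m; "position": TCP position; "ee_rot": TCP orientation; "force": force on the tool from outside, world axes, zero at the start; "ft_torque": the same for the moment, N m; "width": opening from 0.0 (shut) to 1.0 (fully open); "gripper_force": force on a finger pad.
Only numpy, scipy, OpenCV 4.12 (cv2) and the standard library are available. Lean on these libraries where they do the work, as an engineer would, in place of code of your own. Each camera call takes 0.05 s, during which the arm holds its last target. There are 200 camera calls.

## Task

The dish carrier has been left on the microscope stage short of its place, its far end propped up on the locating pin. Nudge it straight back under the microscope head until its hole drops over the pin and it lies flat on the stage, then swing the keeper fully round so that its toe covers the carrier's edge. Keep the dish level, do not strike the microscope head, and leave the other things where they are.

Things in the scene. Friction and masses are not known exactly. Their poses are not given: they have to be found in the camera images.
- stand: The microscope, fixed to the bench: grey base 240 mm long (x, from 110 mm in front of this origin to 130 mm behind it) and 172 mm wide. Origin under the base on the bench; x to the back (to its column), y to its left, z up. Stage surface 24 mm above the bench. Guides 6 mm high on each side of the carrier leave it about 2.5 mm of sideways play.
- pin (a point): Foot of the fixed locating pin on the stage, 34 mm behind the stand's origin. The pin is an upright steel dowel 10 mm thick and 8 mm high with a domed top. Axes as the stand.
- ring_light (a point): Centre of the underside of the head's black ring light (66 mm across), 74 mm above the stage, 44 mm in front of the pin. Above it a white head 54 mm thick reaches up to 280 mm over the bench; an arm 32 mm wide runs back to the column, 72 mm behind the pin. An upright gripper at the bar would hit the head; one leaning back 20 to 45 degrees, towards the microscope's front, clears it.
- carrier: Dish carrier: aluminium plate 130 x 84 x 5 mm (x, y, z), a clear dish 60 mm across fixed in it (top 16 mm over the underside); 0.2 kg, loose. Origin: centre of its underside, x to its far end. It starts 12 to 30 mm short, front edge on the stage, far part riding on the pin, 4 degrees nose up. It slides at 1 to 2 N; pushed slowly, it drops when the hole is over the pin, which then stops it.
- carrier_hole (a point): Centre of the carrier's locating hole (15 mm wide, right through) at the underside, 27 mm from the plate's centre towards the far end. Seated, it coincides with pin within the play of the hole. Axes as the carrier.
- carrier_bar (a point): Centre of the upright bar along the carrier's front edge, by which it is pushed or held: 10 mm thick (x), 50 mm wide (y), 20 mm high, its top 25 mm above the plate's underside. Its front face is flush with the plate's front edge, 92 mm in front of the hole's centre. Axes as the carrier.
- keeper (a joint): Keeper: flat steel hold-down on an upright pivot 12 mm in front of and 62 mm left of the pin. 0 = open, its toe (43 mm long, 14 mm wide) points to the back beside the carrier; 1.571 = closed at its stop, the toe points right, across the carrier's left edge, 2 mm above the seated plate (an unseated plate stands in its way and would be shoved aside). Starts at 0 to 0.2, stays where left; 1 N at the knob.
- keeper_knob (a point): Centre of the keeper's upright black knob: 16 mm thick, from 6 to 35 mm above the stage, this point 22 mm above it, 48 mm from the pivot. At keeper angle q, seen from above, its lever stands at 135 degrees minus q from the stand's x axis (counter-clockwise positive): open it points forward and left, closed backward and left. Pushing the knob to the back closes it.
- spatula_mid (a point): Middle of a flat steel spatula (12 x 135 x 5 mm), lying along the right edge of the microscope base; to be left alone.
- vial_tall_mid (a point): Centre of a capped vial (30 mm thick, 60 mm high), standing to the right of the microscope; to be left alone.
- weigh_boat_mid (a point): Centre of an empty white weigh boat (54 x 66 x 15 mm), to the right of the microscope near its front; to be left alone.

How it is judged:
On the way:
1. the carrier lies flat on the stage with its hole over the pin (horizontal distance between carrier_hole and pin below 0.006 m and z of carrier_hole in the frame of pin below 0.0025 m and angle between carrier's own z axis and vertical below 0.025 rad), for 0.2 s.
At the end, for the whole second after the job is handed in: The carrier is at rest flat on the stage (within 1.5 degrees, underside within 2.5 mm of the stage) with its hole over the pin (centres within 6 mm), and the keeper stands at 1.3 rad or more, its toe across the carrier's edge (all of step 1 and value of joint keeper above 1.3 rad and linear speed of carrier below 0.02 m/s); the robot touches nothing.
It fails at once if the dish is tipped more than 17 degrees (angle between carrier's own z axis and vertical above 0.3 rad).
It fails at once if the robot strikes the microscope head with more than 12 N (contact force between any of the arm, the fingers and scope_head above 12 N).
It fails at once if the spatula, the tall vial or the weigh boat is moved more than 30 mm (distance of any of spatula_mid, vial_tall_mid, weigh_boat_mid from where it was at the start of the episode above 0.03 m).
It also fails if it takes over 43 s, if anything falls off the work surface, if the arm or the gripper's body presses on something with over 40 N, if the wrist force passes 120 N, or if a joint passes its speed limit or range.

## Working session

There is one attempt and no reset: what is moved stays moved. The work goes in short steps, Python scripts to look and compute and a tool call to move; the robot and the scene stay as the last step left them, time stands still between calls to the robot, and variables do not carry over. Pictures are saved under pics/ and viewed, at most 10 in all, crops included, and the job is handed in when it is done.

Besides the shell and the picture viewer there is one more tool, called after "Request:" as name(argument=value, ...), one argument or row to a line, values as JSON. apply_moves: Moves the arm, as the interface text tells. Its arguments: {"type":"object","properties":{"commands":{"type":"array"},"newtons":{"type":"number"}},"required":["commands"]}

```bash
mkdir -p pics; ls; cat > h.py <<'E'
import numpy as np,cv2
from cell import observe,imaging,arm
def snap(n,f):
    im,d=imaging.get_image(n); cv2.imwrite(f'pics/{f}.png',im[:,:,::-1]); np.save(f'pics/{f}.npy',d); return im,d
def pts(n,d):
    c=imaging.camera_params(n);K=np.array(c["camera_matrix"]);h,w=d.shape
    u,v=np.meshgrid(np.arange(w),np.arange(h))
    x=(u-K[0,2])/K[0,0]*d;y=(v-K[1,2])/K[1,1]*d
    P=np.stack([x,-y,-d],-1)
    return P@np.array(c["rotation"]).T+np.array(c["origin"])
E
python3 - <<'E'
from h import *
for n in("scene","top"):
    snap(n,n+"0");print(imaging.camera_params(n))
print(observe(),arm.grasp_offset)
E
```

```text
pics
{'camera_matrix': array([[518.96695363,   0.        , 318.88883941],
       [  0.        , 518.96695363, 195.80553382],
       [  0.        ,   0.        ,   1.        ]]), 'origin': array([0.2433375 , 0.25891835, 0.84836259]), 'rotation': array([ 0.28134367, -0.51808161, -2.13215856])}
{'camera_matrix': array([[509.04154881,   0.        , 314.05005519],
       [  0.        , 509.04154881, 204.11095258],
       [  0.        ,   0.        ,   1.        ]]), 'origin': array([0.43473483, 0.04389208, 0.94289633]), 'rotation': array([ 0.11391183, -0.11798965, -1.56986878])}
{'clock': 0.1, 'joints': array([-1.25156098,  0.43514354,  0.02494447,  1.57398716, -0.01157814,
        1.13398741, -0.07510187]), 'dq': array([-0.00209302, -0.0007095 , -0.00220591, -0.002189  , -0.00046514,
       -0.00018265, -0.00030727]), 'joint_efforts': array([ 2.87422532e-03, -6.69120026e+01,  9.88017842e-01, -3.15146363e+01,
       -6.04307489e-02,  3.73633427e-02,  6.15607951e-05]), 'position': array([0.2557535 , 0.56978833, 0.22603651]), 'ee_rot': array([-6.57736729e-01, -3.07180635e+00,  2.15498731e-03]), 'force': array([-0.52315349, -0.14545599, -0.48858273]), 'ft_torque': array([ 0.00077667, -0.0102831 , -0.00114976]), 'gripper_force': 0.0, 'width': 1.0000074702539077} 0.0188
```

Rotation is a rotation vector; I'll handle this with Rodrigues.

```bash
sed -i 's/np.array(c\["rotation"\]).T/cv2.Rodrigues(np.array(c["rotation"]))[0].T/' h.py
```

```text
(no output)
```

View pics/scene0.png

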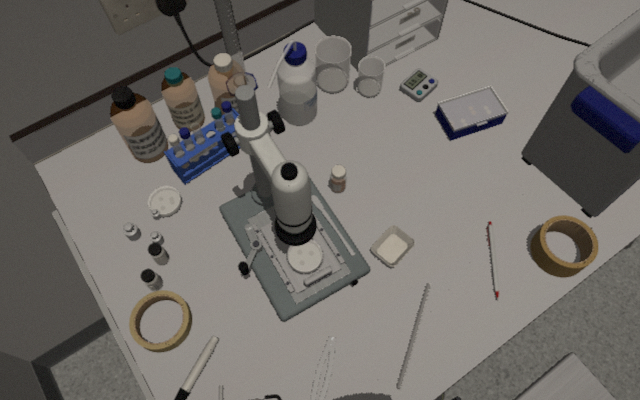

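View pics/top0.png

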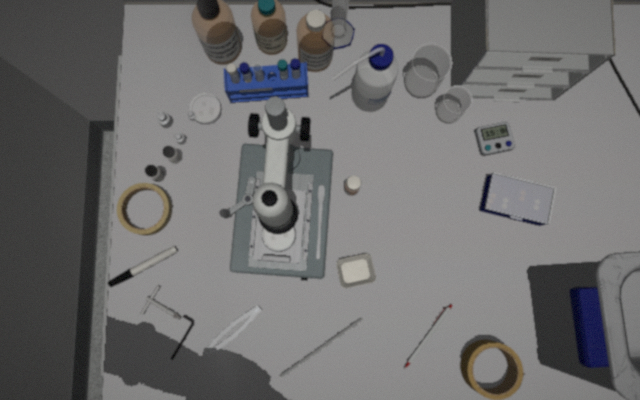

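```bash
python3 - <<'E'
from h import *
from scipy.spatial.transform import Rotation as R
d=np.load('pics/top0.npy');P=pts('top',d);im=cv2.imread('pics/top0.png')
for uv in[(240,147),(333,149),(324,276),(232,272),(150,330),(400,330),(450,200),(262,257),(225,212),(275,240)]:
    print(uv,P[uv[1],uv[0]].round(4))
ds=np.load('pics/scene0.npy');Q=pts('scene',ds)
for uv in[(222,212),(288,318),(366,268),(390,300),(304,255),(243,268),(318,285)]:print('s',uv,Q[uv[1],uv[0]].round(4))
a=cv2.imread('pics/top0.png')[135:285,195:365];a=cv2.resize(a,None,fx=4,fy=4,interpolation=2)
cv2.imwrite('pics/a.png',cv2.convertScaleAbs(a,alpha=1.5)[:600])
a=cv2.imread('pics/scene0.png')[170:320,210:375];a=cv2.resize(a,None,fx=4,fy=4,interpolation=2)
cv2.imwrite('pics/b.png',cv2.convertScaleAbs(a,alpha=1.5)[:600])
E
```

```text
(240, 147) [0.6848 0.1818 0.0014]
(333, 149) [0.6807 0.005  0.0008]
(324, 276) [0.4414 0.0238 0.0216]
(232, 272) [0.449  0.1896 0.0162]
(150, 330) [ 0.3454  0.3392 -0.0041]
(400, 330) [ 3.446e-01 -1.135e-01 -3.000e-04]
(450, 200) [ 0.5824 -0.214  -0.0009]
(262, 257) [0.4745 0.1329 0.0457]
(225, 212) [0.5525 0.1974 0.0588]
(275, 240) [0.5047 0.1107 0.041 ]
s (222, 212) [0.6748 0.176  0.019 ]
s (288, 318) [0.4501 0.1837 0.0155]
s (366, 268) [0.4434 0.0316 0.0236]
s (390, 300) [0.3812 0.0269 0.0017]
s (304, 255) [0.5154 0.1071 0.0432]
s (243, 268) [0.5471 0.2026 0.0613]
s (318, 285) [0.4649 0.1143 0.0252]
```

View pics/a.png

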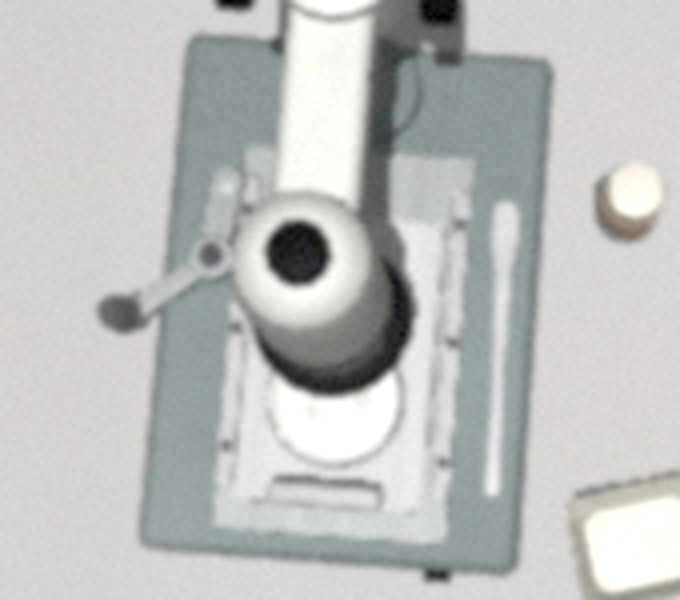

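View pics/b.png

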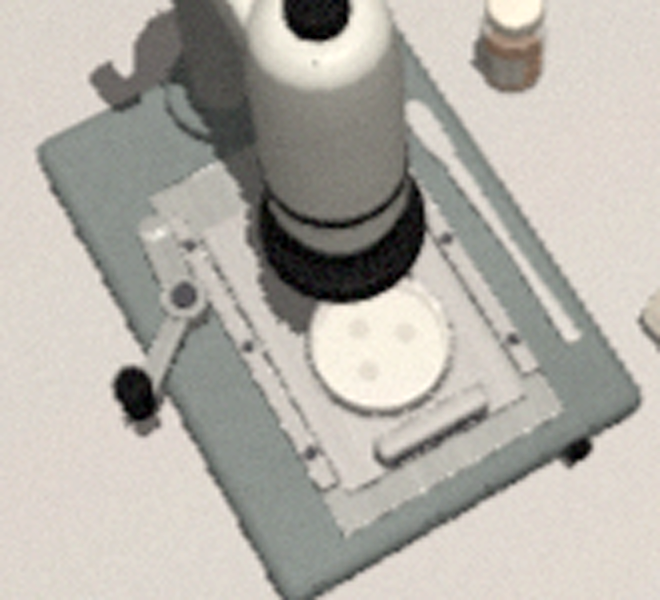

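```bash
cat >> h.py <<'E'
def ray(n,u,v,z):
    c=imaging.camera_params(n);K=np.array(c["camera_matrix"]);R=cv2.Rodrigues(np.array(c["rotation"]))[0];o=np.array(c["origin"])
    r=R@np.array([(u-K[0,2])/K[0,0],-(v-K[1,2])/K[1,1],-1]);return o+r*(z-o[2])/r[2]
E
python3 - <<'E'
from h import *
for n in('top','scene'):
    d=np.load(f'pics/{n}0.npy');P=pts(n,d);im=cv2.imread(f'pics/{n}0.png').astype(int)
    m=(P[...,2]>.014)&(P[...,2]<.034)&(P[...,0]>.4)&(P[...,0]<.72)&(P[...,1]>-.02)&(P[...,1]<.23)&(im[...,0]-im[...,2]>=2)
    q=P[m];print(n,m.sum(),np.median(q[:,2]))
    r=cv2.minAreaRect(((q[:,:2])*1000).astype(np.float32));print(r)
    b=(P[...,2]>.043)&(P[...,2]<.06)&(P[...,0]>.44)&(P[...,0]<.495)&(P[...,1]>.05)&(P[...,1]<.16)
    q=P[b];print('bar',b.sum(),q.mean(0).round(4),cv2.minAreaRect((q[:,:2]*1000).astype(np.float32)), np.median(q[:,2]))
# corners by ray at z=.024
for c in[(195,36),(550,58),(515,572),(142,545)]:print('top',ray('top',c[0]/4+195,c[1]/4+135,.023).round(4))
for c in[(40,155),(640,400)]:print('sc',ray('scene',c[0]/4+210,c[1]/4+170,.023).round(4))
print('pivot top',ray('top',211/4+195,255/4+135,.033),'sc',ray('scene',184/4+210,296/4+170,.033))
print('knob top',ray('top',120/4+195,310/4+135,.059),'sc',ray('scene',133/4+210,380/4+170,.059))
print('bar ends top',[ray('top',a/4+195,b/4+135,.049).round(4) for a,b in((272,485),(382,490),(272,500),(380,506))])
E
```

```text
top 5918 0.022838120021687836
((560.3849487304688, 104.56576538085938), (180.24871826171875, 244.18775939941406), 85.68186950683594)
bar 172 [0.4719 0.108  0.0487] ((480.3078308105469, 107.5364990234375), (49.68144226074219, 27.487192153930664), 84.80785369873047) 0.04873689362073791
scene 734 0.023469656348018342
((559.776611328125, 109.54903411865234), (186.70974731445312, 236.47561645507812), 84.03446960449219)
bar 224 [0.4745 0.1096 0.0486] ((480.56060791015625, 109.96517181396484), (27.929752349853516, 49.958900451660156), 0.7829656600952148) 0.04907676701632924
top [0.6848 0.1718 0.023 ]
top [0.674  0.0068 0.023 ]
top [0.4379 0.0243 0.023 ]
top [0.4502 0.1913 0.023 ]
sc [0.6803 0.1761 0.023 ]
sc [0.4369 0.0281 0.023 ]
pivot top [0.58007669 0.16130408 0.033     ] sc [0.58201041 0.16047812 0.033     ]
knob top [0.55163012 0.19735009 0.059     ] sc [0.5520777  0.19949543 0.059     ]
bar ends top [array([0.4757, 0.1309, 0.049 ]), array([0.4734, 0.0828, 0.049 ]), array([0.4692, 0.1308, 0.049 ]), array([0.4664, 0.0836, 0.049 ])]
```

Request:
apply_moves(
  commands=[
    [0, 0, 0, 0.8, 0],
    [0, 0, 0, 0.8, 0],
    [0, 0, 0, 0.8, 0],
    [0, 0, 0, 0.8, 0],
    [0, 0, 0, 0.8, 0],
    [0, 0, 0, 0.8, 0],
  ],
)

```text
clock: 0.85
position: [0.2558, 0.5699, 0.516]
ee_rot: [-0.658, -3.072, 0.001]
force: [1.2, 1.4, -0.5]
width: 0.392
gripper_force: 0.0
```

Request:
apply_moves(
  commands=[
    [0, 0, 0, 1, 0],
    [0, 0, 0, 1, 0],
    [0, 0, 0, 1, 0],
    [0, 0, 0, 1, 0],
  ],
)

```text
clock: 1.35
position: [0.2417, 0.5387, 0.6594]
ee_rot: [0.651, 3.041, 0.187]
force: [1.0, 0.8, 0.3]
width: 0.01
gripper_force: 0.0
```

```bash
python3 -c "
from h import *
s=observe();print(s['joints'].round(3),s['position'],s['ee_rot'],s['clock'])"
```

```text
[-1.434  0.328  0.373  0.706 -0.138  2.002 -0.004] [0.24166024 0.53873912 0.6593673 ] [0.65145696 3.04139915 0.18708718] 1.35
```

Request:
apply_moves(
  commands=[
    [0, 0, 0, -0.3, 0],
    [0, 0, 0, -0.5, 0],
    [0, 0, 0, -0.5, 0],
  ],
)

```text
clock: 1.72
position: [0.2414, 0.5386, 0.58]
ee_rot: [0.65, 3.042, 0.186]
force: [0.0, -0.4, 0.1]
width: 0.003
gripper_force: 0.0
```

```bash
cat >> h.py <<'E'
def st():
    s=observe();R=cv2.Rodrigues(np.array(s['ee_rot']))[0]
    print(s['clock'],'q',s['joints'].round(3),'p',s['position'].round(4),'\nx',R[:,0].round(3),'y',R[:,1].round(3),'z',R[:,2].round(3),'tilt',np.degrees(np.arccos(-R[2,2])).round(1),'f',s['force'].round(1))
E
python3 -c "
from h import *
st()"
```

```text
1.725 q [-1.481  0.243  0.35   1.024 -0.085  1.765 -0.018] p [0.2414 0.5386 0.58  ] 
x [-0.913  0.409  0.001] y [0.406 0.906 0.122] z [ 0.049  0.111 -0.993] tilt 7.0 f [ 0.  -0.4  0.1]
```

Request:
apply_moves(
  commands=[
    [0, 0.2, -0.65, 0, 0.06],
    [0, 0.2, -0.65, 0, 0.06],
    [0, 0.2, -0.65, 0, 0.06],
    [0, 0.2, -0.65, 0, 0.06],
    [0, 0.2, -0.65, 0, 0.06],
    [0, 0.2, -0.65, 0, 0.06],
    [0, 0.2, -0.65, 0, 0.06],
    [0, 0.2, -0.65, 0, 0.06],
    [0, 0.2, -0.65, 0, 0.06],
    [0, 0.2, -0.65, 0, 0.06],
    [0, 0.2, -0.65, 0, 0.06],
    [0, 0.2, -0.65, 0, 0.06],
  ],
)

```text
clock: 3.22
position: [0.3857, 0.0694, 0.5808]
ee_rot: [0.094, 3.131, 0.192]
force: [0.8, 0.6, 1.0]
width: 0.007
gripper_force: 0.0
```

```bash
python3 -c "
from h import *
st()"
```

```text
3.225 q [-1.182 -0.18   0.784  1.388  0.018  1.827  1.113] p [0.3857 0.0694 0.5808] 
x [-0.998  0.06   0.   ] y [0.06  0.991 0.122] z [ 0.007  0.122 -0.993] tilt 7.0 f [0.8 0.6 1. ]
```

Request:
apply_moves(
  commands=[
    [0, 0, 0, 1, 0],
    [0, 0, 0, 1, 0],
    [0, 0, 0, 1, 0],
    [0, 0, 0, 1, 0],
  ],
)

```text
clock: 3.72
position: [0.3837, 0.079, 0.6858]
ee_rot: [0.101, 3.054, 0.218]
force: [-0.9, -0.1, 0.6]
width: 0.0
gripper_force: 0.0
```

```bash
python3 -c "
from h import *
st()"
```

```text
3.725 q [-0.599 -0.055  0.336  1.075 -0.105  2.     1.193] p [0.3837 0.079  0.6858] 
x [-0.995  0.071 -0.073] y [0.06  0.988 0.144] z [ 0.082  0.139 -0.987] tilt 9.3 f [-0.9 -0.1  0.6]
```

Request:
apply_moves(
  commands=[
    [0, 0, 0, 1, 0],
    [0, 0, 0, 1, 0],
    [0, 0, 0, 1, 0],
    [0, 0, 0, 1, 0],
    [0, 0, 0, 1, 0],
    [0, 0, 0, 1, 0],
  ],
)

```text
clock: 4.47
position: [0.3911, 0.1071, 0.8083]
ee_rot: [0.113, 2.78, 0.349]
force: [0.3, -0.8, 0.8]
width: 0.005
gripper_force: 0.0
```

```bash
python3 -c "
from h import *
st()"
```

```text
4.475 q [-0.306 -0.046  0.016  0.78  -0.132  2.002  1.12 ] p [0.3911 0.1071 0.8083] 
x [-0.941  0.119 -0.318] y [0.036 0.967 0.253] z [ 0.338  0.227 -0.913] tilt 24.0 f [ 0.3 -0.8  0.8]
```

Request:
apply_moves(
  commands=[
    [0, 0, -1, 0, 0],
    [0, 0, -1, 0, 0],
    [0, 0, -1, 0.3, 0],
    [0, 0, -1, 0.3, 0],
    [0, 0, 0, 1, 0],
    [0, 0, 0, 1, 0],
    [0, 0, 0, 1, 0],
  ],
)

```text
clock: 5.35
position: [0.3962, -0.0785, 0.8912]
ee_rot: [0.152, 2.522, 0.325]
force: [0.8, -0.8, -0.3]
width: 0.006
gripper_force: 0.0
```

```bash
python3 -c "
from h import *
st()"
```

```text
5.35 q [-0.832 -0.153  0.861  0.633 -0.13   2.002  1.419] p [ 0.3962 -0.0785  0.8912] 
x [-0.822  0.179 -0.54 ] y [0.036 0.964 0.265] z [ 0.568  0.198 -0.799] tilt 37.0 f [ 0.8 -0.8 -0.3]
```

Request:
apply_moves(
  commands=[
    [0, -0.4, -0.6, -0.3, 0],
    [0, -0.4, -0.6, -0.3, 0],
    [0, -0.4, -0.6, -0.2, 0],
    [0, -0.4, -0.6, 0, 0],
    [0, -0.4, -0.6, 0, 0],
    [0, 0, 0, 0.5, 0],
    [0, 0, 0, 0.5, 0],
  ],
)

```text
clock: 6.22
position: [0.2909, -0.2669, 0.8846]
ee_rot: [0.202, 2.392, 0.313]
force: [0.7, 0.2, -0.2]
width: 0.006
gripper_force: 0.0
```

```bash
python3 -c "
from h import *
st()"
```

```text
6.225 q [-0.665 -0.306  1.114  0.68  -0.246  2.002  1.743] p [ 0.2909 -0.2669  0.8846] 
x [-0.739  0.23  -0.633] y [0.059 0.959 0.279] z [ 0.671  0.168 -0.722] tilt 43.8 f [ 0.7  0.2 -0.2]
```

```bash
cat > geo.py <<'E'
from h import *
from itertools import product
yaw=-.075;pin=np.array([.586,.098,.024])
S=np.array([[np.cos(yaw),-np.sin(yaw),0],[np.sin(yaw),np.cos(yaw),0],[0,0,1]])
R0=cv2.Rodrigues(np.array(observe()['ee_rot']))[0]
def g(x0,x1,y0,y1,z0,z1,n=25):
    return np.array(list(product(np.linspace(x0,x1,13),np.linspace(y0,y1,n),np.linspace(z0,z1,n))))/1000
F=g(-9.5,9.5,-19,19,-66,0);B=g(-37.5,37.5,-95,95,-200,-66)
if __name__=='__main__':
  for t in np.arange(-.5,.31,.1):
    R=S.T@cv2.Rodrigues(np.array([0,0,t]))[0]@R0
    f=F@R.T;b=B@R.T
    dz=.006-f[:,2].min(); # lowest 6 mm above stage
    f=f+[0,0,dz];b=b+[0,0,dz]
    low=f[f[:,2]<.025]; i=low[:,0].argmax(); dx=-.092-low[i,0]; dy=-low[i,1]
    f=f+[dx,dy,0];b=b+[dx,dy,0]
    A=np.vstack([f,b]);h=A[A[:,2]>.074]
    cl=np.hypot(h[:,0]+.044,h[:,1]).min()-.033
    print(round(t,2),'clear',cl.round(3),'body low',b[b[:,2].argmin()].round(3),'tcp',np.array([dx,dy,dz]).round(3),'contact z',low[i,2]+0)
E
python3 geo.py
```

```text
-0.5 clear 0.027 body low [-0.212 -0.068  0.015] tcp [-0.102 -0.014  0.017] contact z 0.02460843288397889
-0.4 clear 0.029 body low [-0.204 -0.079  0.015] tcp [-0.101 -0.015  0.017] contact z 0.02460843288397889
-0.3 clear 0.034 body low [-0.196 -0.08   0.015] tcp [-0.1   -0.006  0.017] contact z 0.0249703025188239
-0.2 clear 0.037 body low [-0.188 -0.085  0.015] tcp [-0.1   -0.001  0.017] contact z 0.024649839550662432
-0.1 clear 0.037 body low [-0.179 -0.094  0.015] tcp [-0.099 -0.002  0.017] contact z 0.024649839550662432
-0.0 clear 0.037 body low [-0.17  -0.079  0.015] tcp [-0.099  0.02   0.017] contact z 0.01803354685401536
0.1 clear 0.037 body low [-0.162 -0.087  0.015] tcp [-0.101  0.019  0.017] contact z 0.01803354685401536
0.2 clear 0.036 body low [-0.153 -0.093  0.015] tcp [-0.103  0.018  0.017] contact z 0.01803354685401536
0.3 clear 0.035 body low [-0.143 -0.099  0.015] tcp [-0.105  0.017  0.017] contact z 0.01803354685401536
```

Request:
apply_moves(
  commands=[
    [0, 0.12, 0.5, -0.75, 0],
    [0, 0.12, 0.5, -0.75, 0],
    [0, 0.12, 0.5, -0.75, 0],
    [0, 0.12, 0.5, -0.75, 0],
    [0, 0.12, 0.5, -0.75, 0],
    [0, 0.12, 0.5, -0.75, 0],
    [0, 0.12, 0.5, -0.75, 0],
    [0, 0.12, 0.5, -0.75, 0],
    [0, 0.12, 0.5, -0.75, 0],
    [0, 0.12, 0.5, -0.75, 0],
    [0, 0.12, 0.5, -0.75, 0],
    [0, 0.12, 0.5, -0.75, 0],
  ],
)

```text
clock: 7.72
position: [0.377, -0.0459, 0.55]
ee_rot: [0.116, 2.402, 0.372]
force: [0.9, 3.0, 0.6]
width: 0.006
gripper_force: 0.0
```

```bash
python3 -c "
from h import *
st()"; python3 geo.py
```

```text
7.725 q [ 1.14  -0.439 -0.299  1.904 -0.848  1.382  2.37 ] p [ 0.377  -0.0459  0.55  ] 
x [-0.755  0.182 -0.629] y [-0.017  0.955  0.296] z [ 0.655  0.235 -0.718] tilt 44.1 f [0.9 3.  0.6]
-0.5 clear 0.029 body low [-0.205 -0.075  0.013] tcp [-0.101 -0.014  0.018] contact z 0.02477018897063568
-0.4 clear 0.034 body low [-0.198 -0.076  0.013] tcp [-0.099 -0.004  0.018] contact z 0.024943478716530326
-0.3 clear 0.036 body low [-0.19  -0.081  0.013] tcp [-0.099  0.     0.018] contact z 0.024531803939993067
-0.2 clear 0.037 body low [-0.181 -0.09   0.013] tcp [-0.099 -0.     0.018] contact z 0.024531803939993067
-0.1 clear 0.037 body low [-0.172 -0.099  0.013] tcp [-0.099 -0.001  0.018] contact z 0.024531803939993067
-0.0 clear 0.037 body low [-0.163 -0.085  0.013] tcp [-0.101  0.019  0.018] contact z 0.017959671587629837
0.1 clear 0.037 body low [-0.154 -0.092  0.013] tcp [-0.103  0.018  0.018] contact z 0.017959671587629837
0.2 clear 0.035 body low [-0.145 -0.098  0.013] tcp [-0.105  0.017  0.018] contact z 0.017959671587629837
0.3 clear 0.034 body low [-0.135 -0.102  0.013] tcp [-0.106  0.016  0.018] contact z 0.017959671587629837
```

Request:
apply_moves(
  commands=[
    [0, 0.1, 0.3, -0.4, 0],
    [0, 0.1, 0.3, -0.5, 0],
    [0, 0.1, 0.3, -0.5, 0],
    [0, 0.1, 0.3, -0.5, 0],
    [0, 0.1, 0.3, -0.5, 0],
    [0, 0.1, 0.3, -0.5, 0],
    [0, 0, 0.3, -0.5, 0],
    [0, 0, 0.3, -0.5, 0],
  ],
)

```text
clock: 8.72
position: [0.4178, 0.0765, 0.3223]
ee_rot: [0.139, 2.41, 0.369]
force: [1.1, 1.3, 0.0]
width: 0.009
gripper_force: 0.0
```

```bash
python3 -c "
from h import *
st()
snap('scene','s1')"
```

```text
8.725 q [ 0.58  -0.375 -0.516  2.404 -0.981  0.521  2.224] p [0.4178 0.0765 0.3223] 
x [-0.759  0.197 -0.62 ] y [0.002 0.954 0.3  ] z [ 0.651  0.227 -0.725] tilt 43.5 f [1.1 1.3 0. ]
```

View pics/s1.png

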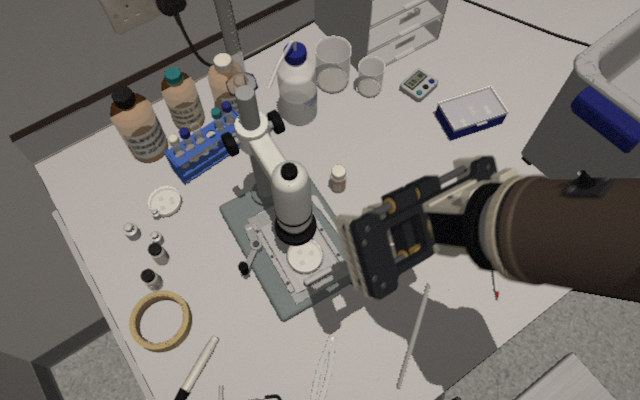

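Request:
apply_moves(
  commands=[
    [0, 0, 0.2, -0.4, 0],
    [0, 0, 0.2, -0.4, 0],
    [0, 0, 0.1, -0.4, 0],
    [0, 0, 0.1, -0.4, 0],
  ],
)

```text
clock: 9.28
position: [0.4099, 0.1059, 0.2464]
ee_rot: [0.138, 2.416, 0.38]
force: [12.0, -14.6, 1.9]
width: 0.007
gripper_force: 0.0
```

```bash
python3 -c "
from h import *
st()
snap('scene','s2')"
```

```text
9.275 q [ 0.102 -0.235 -0.39   2.569 -1.319  0.117  2.415] p [0.4099 0.1059 0.2464] 
x [-0.764  0.197 -0.614] y [-0.001  0.952  0.307] z [ 0.645  0.235 -0.727] tilt 43.4 f [ 12.  -14.6   1.9]
```

Request:
apply_moves(
  commands=[
    [0, 0, 0, 0, 0],
  ],
)

```text
clock: 9.45
position: [0.41, 0.1065, 0.2472]
ee_rot: [0.137, 2.415, 0.381]
force: [0.6, -0.1, 0.5]
width: 0.004
gripper_force: 0.0
```

View pics/s2.png

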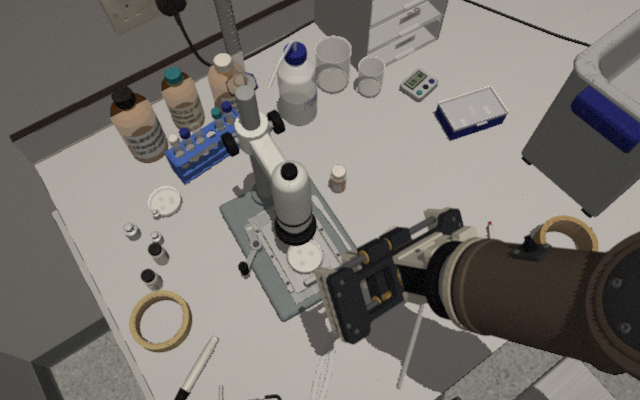

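Request:
apply_moves(
  commands=[
    [0, 0.3, 0, 0, 0],
    [0, 0.1, 0, -0.3, 0],
    [0, 0.0, 0, -0.4, 0],
    [0, 0.0, 0, -0.4, 0],
    [0, 0.0, 0, -0.4, 0],
  ],
)

```text
clock: 10.07
position: [0.4248, 0.0971, 0.2159]
ee_rot: [0.139, 2.49, 0.362]
force: [-0.0, -0.0, -0.2]
width: 0.003
gripper_force: 0.0
```

```bash
python3 -c "
from h import *
st()"
```

```text
10.075 q [ 0.203 -0.12  -0.454  2.537 -1.317  0.118  2.468] p [0.4248 0.0971 0.2159] 
x [-0.807  0.182 -0.561] y [0.015 0.957 0.289] z [ 0.59   0.225 -0.776] tilt 39.1 f [-0.  -0.  -0.2]
```

Request:
apply_moves(
  commands=[
    [0, 0.0, 0, -0.4, -0.1],
    [0, 0.0, 0, -0.5, -0.1],
    [0, 0.0, 0.1, -0.5, 0],
    [0, 0.0, 0.1, -0.5, 0],
    [0, 0.0, 0.1, -0.5, 0],
    [0, 0, 0, 0, 0],
  ],
)

```text
clock: 10.82
position: [0.4132, 0.0994, 0.1868]
ee_rot: [0.199, 2.547, 0.317]
force: [0.8, 0.2, -0.6]
width: 0.007
gripper_force: 0.0
```

```bash
python3 -c "
from h import *
st()"
```

```text
10.825 q [ 1.051 -0.067 -1.267  2.514 -1.317  0.118  2.459] p [0.4132 0.0994 0.1868] 
x [-0.832  0.207 -0.514] y [0.075 0.961 0.266] z [ 0.549  0.183 -0.816] tilt 35.4 f [ 0.8  0.2 -0.6]
```

Request:
apply_moves(
  commands=[
    [0, 0.3, 0, -0.2, 0],
    [0, 0.3, 0, -0.3, 0],
    [0, 0.2, 0, -0.4, 0],
    [0, 0.1, 0, -0.4, 0],
    [0, 0, 0, 0, 0],
  ],
)

```text
clock: 11.45
position: [0.4308, 0.0844, 0.1852]
ee_rot: [0.176, 2.565, 0.353]
force: [-0.3, 0.6, 0.3]
width: 0.007
gripper_force: 0.0
```

```bash
python3 -c "
from h import *
st()"
```

```text
11.45 q [ 6.810e-01  1.000e-03 -8.750e-01  2.491e+00 -1.137e+00  1.180e-01
  2.341e+00] p [0.4308 0.0844 0.1852] 
x [-0.846  0.195 -0.496] y [0.054 0.957 0.284] z [ 0.531  0.214 -0.82 ] tilt 34.9 f [-0.3  0.6  0.3]
```

```bash
cat > kin.py <<'E'
import numpy as np
from scipy.spatial.transform import Rotation as Ro
from scipy.optimize import least_squares
from itertools import product
D=[([-1.25156098,0.43514354,0.02494447,1.57398716,-0.01157814,1.13398741,-0.07510187],[.25575,.56979,.22604],[-.657737,-3.071806,.002155]),
([-1.434,.328,.373,.706,-.138,2.002,-.004],[.24166,.53874,.65937],[.651457,3.041399,.187087]),
([-1.481,.243,.35,1.024,-.085,1.765,-.018],[.2414,.5386,.58],[.65,3.042,.186]),
([-1.182,-.18,.784,1.388,.018,1.827,1.113],[.3857,.0694,.5808],[.094,3.131,.192]),
([-.599,-.055,.336,1.075,-.105,2.,1.193],[.3837,.079,.6858],[.101,3.054,.218]),
([-.306,-.046,.016,.78,-.132,2.002,1.12],[.3911,.1071,.8083],[.113,2.78,.349]),
([-.832,-.153,.861,.633,-.13,2.002,1.419],[.3962,-.0785,.8912],[.152,2.522,.325]),
([-.665,-.306,1.114,.68,-.246,2.002,1.743],[.2909,-.2669,.8846],[.202,2.392,.313]),
([1.14,-.439,-.299,1.904,-.848,1.382,2.37],[.377,-.0459,.55],[.116,2.402,.372]),
([.58,-.375,-.516,2.404,-.981,.521,2.224],[.4178,.0765,.3223],[.139,2.41,.369]),
([.203,-.12,-.454,2.537,-1.317,.118,2.468],[.4248,.0971,.2159],[.139,2.49,.362]),
([1.051,-.067,-1.267,2.514,-1.317,.118,2.459],[.4132,.0994,.1868],[.199,2.547,.317]),
([.681,.001,-.875,2.491,-1.137,.118,2.341],[.4308,.0844,.1852],[.176,2.565,.353])]
Q=np.array([d[0] for d in D]);P=np.array([d[1] for d in D]);O=Ro.from_rotvec([d[2] for d in D])
AX='zyzyzyz'
def fk(p,q,s):
    # p: offsets 8x3, base rotvec-z, tool rotvec
    q=np.atleast_2d(q);R=Ro.from_rotvec(np.tile(p[24:27],(len(q),1)));x=np.tile(p[0:3],(len(q),1))
    for i in range(7):
        R=R*Ro.from_euler(AX[i],s[i]*q[:,i]); x=x+R.apply(p[3+3*i:6+3*i])
    return x,R*Ro.from_rotvec(p[27:30])
def fit():
    best=None
    for s in product((1,-1),repeat=7):
        if s[1]<0: continue
        # orientation only
        def fo(r):
            p=np.zeros(30);p[24:]=r;_,R=fk(p,Q,s);return (O.inv()*R).as_rotvec().ravel()
        for z in (0,np.pi/2,np.pi,-np.pi/2):
            r=least_squares(fo,[0,0,.01,0,0,z],max_nfev=15)
            if best is None or r.cost<best[0]: best=(r.cost,s,r.x)
    c,s,r=best
    def ff(p):
        x,R=fk(p,Q,s);return np.r_[((x-P)*5).ravel(),(O.inv()*R).as_rotvec().ravel(),p[:24]*.002]
    p0=np.zeros(30);p0[24:]=r;f=least_squares(ff,p0)
    x,R=fk(f.x,Q,s);print('ori cost',c,s,'pos err',np.abs(x-P).max(),'rot',(O.inv()*R).magnitude().max());print(f.x.round(3))
    np.savez('kin.npz',p=f.x,s=s)
if __name__=='__main__':fit()
E
python3 kin.py
```

```text
ori cost 2.9917399101838034e-06 (1, 1, 1, 1, 1, 1, 1) pos err 0.00031994785971833917 rot 0.001025932657059543
[ 0.000e+00  0.000e+00  1.360e-01  0.000e+00 -1.800e-02 -1.360e-01
 -0.000e+00 -1.800e-02 -2.790e-01 -0.000e+00 -8.000e-03 -2.790e-01
 -1.000e-03 -8.000e-03 -2.140e-01  0.000e+00 -0.000e+00 -2.140e-01
 -0.000e+00 -0.000e+00 -1.850e-01 -0.000e+00  0.000e+00 -1.850e-01
 -1.000e-03 -3.142e+00 -1.000e-03  2.222e+00  2.222e+00  0.000e+00]
```

```bash
cat > ik.py <<'E'
from kin import *
k=np.load('kin.npz');p=k['p'];s=k['s']
lo=np.array([-2.62,-.44,-1.27,.08,-1.32,.12,-2.74]);hi=np.array([2.62,2.09,1.32,2.57,4.46,2,2.74])
rng=np.random.default_rng(0)
def ori(th,az,roll,flip=0):
    # tool x backwards (az+pi), z lean th forward at heading az; roll about heading axis
    z=np.array([np.sin(th),0,-np.cos(th)]);x=np.array([-np.cos(th),0,-np.sin(th)]);y=np.cross(z,x)
    R=Ro.from_euler('z',az)*Ro.from_euler('x',roll)*Ro.from_matrix(np.c_[x,y,z])
    return R*Ro.from_euler('z',np.pi*flip)
def ik(pos,R,n=12,q0=None):
    best=(9,None)
    def f(q):
        x,r=fk(p,q,s);return np.r_[(x[0]-pos)*5,(R.inv()*r).as_rotvec().ravel()]
    for i in range(n):
        st=np.clip(q0,lo+1e-3,hi-1e-3) if (i==0 and q0 is not None) else np.array([rng.uniform(-1.5,1.5),rng.uniform(-.4,1),rng.uniform(-1,1),rng.uniform(1.5,2.5),rng.uniform(-1.3,1.5),rng.uniform(.2,1.8),rng.uniform(-2.5,2.5)])
        r=least_squares(f,st,bounds=(lo,hi),max_nfev=60)
        if r.cost<best[0]:best=(r.cost,r.x)
        if best[0]<1e-8:break
    return best
if __name__=='__main__':
    for th in(15,20,25,30,35):
      for roll in (0,.15,.28):
        print(th,roll,[(round(float(np.sqrt(2*b[0])),3)) for pos in([.445,.112,.06],[.45,.11,.04],[.487,.107,.04]) for b in[ik(np.array(pos),ori(np.radians(th),-.075,roll))]])
    b=ik(np.array([.45,.11,.04]),ori(np.radians(25),-.075,0));print(b[1].round(2))
E
time python3 ik.py
```

```text
15 0 [0.0, 0.0, 0.0]
15 0.15 [0.0, 0.0, 0.0]
15 0.28 [0.0, 0.0, 0.0]
20 0 [0.0, 0.0, 0.0]
20 0.15 [0.0, 0.0, 0.0]
20 0.28 [0.0, 0.0, 0.0]
25 0 [0.0, 0.0, 0.0]
25 0.15 [0.0, 0.0, 0.0]
25 0.28 [0.0, 0.0, 0.0]
30 0 [0.0, 0.0, 0.0]
30 0.15 [0.0, 0.0, 0.0]
30 0.28 [0.015, 0.02, 0.0]
35 0 [0.0, 0.003, 0.0]
35 0.15 [0.05, 0.056, 0.0]
35 0.28 [0.087, 0.092, 0.005]
[ 0.16  0.54 -0.91  2.45  1.66  0.69 -0.64]
real	0m8.068s
user	0m8.628s
sys	0m0.044s
```

```bash
cat > chk.py <<'E'
from ik import *
from cell import observe
o=observe();q=o['joints'];R=Ro.from_rotvec(o['ee_rot']);x0=np.array(o['position'])
def path(wps,R,q):
    for w in wps:
        b=ik(np.array(w),R,1,q);q=b[1];x,r=fk(p,q,s);print(w,'pos',x[0].round(3),'dori',(R.inv()*r).magnitude().round(3),'z',r.as_matrix()[0][:,2].round(2),q.round(2))
print('now path');path([[.45,.1,.185],[.46,.11,.15],[.455,.11,.1],[.45,.11,.06],[.45,.11,.04],[.487,.107,.04]],R,q)
print('any',[ (w,np.sqrt(2*ik(np.array(w),R,20)[0]).round(3)) for w in([.43,.09,.185],[.455,.11,.15],[.455,.11,.1],[.45,.11,.05])])
E
python3 chk.py
```

```text
now path
[0.45, 0.1, 0.185] pos [0.45  0.099 0.187] dori [0.028] z [ 0.51  0.24 -0.82] [ 0.36  0.03 -0.6   2.46 -0.95  0.12  2.12]
[0.46, 0.11, 0.15] pos [0.461 0.107 0.156] dori [0.082] z [ 0.47  0.26 -0.84] [ 0.09  0.11 -0.33  2.46 -1.32  0.12  2.51]
[0.455, 0.11, 0.1] pos [0.458 0.107 0.112] dori [0.157] z [ 0.39  0.25 -0.89] [-0.05  0.21 -0.19  2.45 -1.32  0.12  2.52]
[0.45, 0.11, 0.06] pos [0.456 0.107 0.076] dori [0.221] z [ 0.33  0.22 -0.92] [-0.18  0.29 -0.06  2.44 -1.31  0.12  2.51]
[0.45, 0.11, 0.04] pos [0.457 0.108 0.058] dori [0.252] z [ 0.3   0.2  -0.93] [-0.23  0.33 -0.02  2.42 -1.31  0.12  2.5 ]
[0.487, 0.107, 0.04] pos [0.494 0.106 0.055] dori [0.231] z [ 0.33  0.2  -0.92] [-0.22  0.37 -0.01  2.37 -1.32  0.12  2.52]
any [([0.43, 0.09, 0.185], np.float64(0.008)), ([0.455, 0.11, 0.15], np.float64(0.0)), ([0.455, 0.11, 0.1], np.float64(0.0)), ([0.45, 0.11, 0.05], np.float64(0.029))]
```

Request:
apply_moves(
  commands=[
    [0, 0.3, 0.2, 0, 0],
    [0, 0.1, 0.2, -0.5, 0],
    [0, 0.1, 0.1, -0.6, 0],
    [0, 0.1, 0.1, -0.6, 0],
    [0, 0.1, 0.1, -0.6, 0],
    [0, 0, 0, 0, 0],
  ],
)

```text
clock: 12.2
position: [0.4422, 0.0794, 0.1714]
ee_rot: [0.179, 2.595, 0.36]
force: [0.3, -0.2, 0.6]
width: 0.002
gripper_force: 0.0
```

```bash
python3 -c "
from h import *
st()"; python3 geo.py | grep -E '^-?0\.[012] '; python3 chk.py
```

```text
12.2 q [ 0.11   0.025 -0.311  2.5   -1.176  0.118  2.376] p [0.4422 0.0794 0.1714] 
x [-0.861  0.194 -0.47 ] y [0.058 0.956 0.287] z [ 0.505  0.22  -0.835] tilt 33.4 f [ 0.3 -0.2  0.6]
-0.2 clear 0.022 body low [-0.185 -0.101  0.026] tcp [-0.103 -0.012  0.016] contact z 0.024931263253275437
-0.1 clear 0.023 body low [-0.175 -0.109  0.026] tcp [-0.101 -0.013  0.016] contact z 0.024931263253275437
-0.0 clear 0.023 body low [-0.164 -0.084  0.026] tcp [-0.101  0.019  0.016] contact z 0.014925770855559718
0.1 clear 0.023 body low [-0.155 -0.091  0.026] tcp [-0.102  0.018  0.016] contact z 0.014925770855559718
0.2 clear 0.022 body low [-0.146 -0.096  0.026] tcp [-0.104  0.017  0.016] contact z 0.014925770855559718
now path
[0.45, 0.1, 0.185] pos [0.45  0.1   0.185] dori [0.] z [ 0.5   0.22 -0.83] [-0.07  0.   -0.2   2.47 -0.71  0.12  1.84]
[0.46, 0.11, 0.15] pos [0.46  0.11  0.153] dori [0.037] z [ 0.47  0.21 -0.85] [-0.75  0.07  0.49  2.51 -1.32  0.12  2.46]
[0.455, 0.11, 0.1] pos [0.457 0.109 0.11 ] dori [0.125] z [ 0.4  0.2 -0.9] [-0.39  0.19  0.13  2.47 -1.32  0.12  2.46]
[0.45, 0.11, 0.06] pos [0.455 0.109 0.075] dori [0.195] z [ 0.33  0.2  -0.92] [-0.31  0.28  0.05  2.44 -1.31  0.12  2.47]
[0.45, 0.11, 0.04] pos [0.456 0.108 0.056] dori [0.227] z [ 0.3   0.2  -0.93] [-0.23  0.34 -0.03  2.42 -1.32  0.12  2.5 ]
[0.487, 0.107, 0.04] pos [0.493 0.105 0.054] dori [0.205] z [ 0.32  0.21 -0.92] [-0.17  0.38 -0.06  2.36 -1.32  0.12  2.53]
any [([0.43, 0.09, 0.185], np.float64(0.0)), ([0.455, 0.11, 0.15], np.float64(0.0)), ([0.455, 0.11, 0.1], np.float64(0.0)), ([0.45, 0.11, 0.05], np.float64(0.004))]
```

Request:
apply_moves(
  commands=[
    [0, 0.2, 0.4, -0.8, 0],
    [0, 0.2, 0.4, -0.8, 0],
    [0, 0, 0, 0, 0],
  ],
)

```text
clock: 12.58
position: [0.4553, 0.0544, 0.1368]
ee_rot: [0.113, 2.644, 0.383]
force: [-0.8, -0.6, -0.1]
width: 0.004
gripper_force: 0.0
```

Request:
apply_moves(
  commands=[
    [0, 0, 0.3, -0.7, 0],
    [0, 0, 0.3, -0.7, 0],
    [0, 0, 0, 0, 0],
  ],
)

```text
clock: 12.95
position: [0.4649, 0.0643, 0.1004]
ee_rot: [0.066, 2.71, 0.411]
force: [-1.2, -0.8, 0.2]
width: 0.007
gripper_force: 0.0
```

```bash
python3 -c "
from h import *
st()"; python3 chk.py
```

```text
12.95 q [ 0.375  0.286 -0.495  2.424 -1.315  0.118  2.738] p [0.4649 0.0643 0.1004] 
x [-0.92   0.104 -0.378] y [-0.012  0.956  0.294] z [ 0.392  0.275 -0.878] tilt 28.6 f [-1.2 -0.8  0.2]
now path
[0.45, 0.1, 0.185] pos [0.448 0.1   0.181] dori [0.07] z [ 0.43  0.32 -0.84] [ 0.34  0.07 -0.47  2.41 -0.97  0.29  2.3 ]
[0.46, 0.11, 0.15] pos [0.46 0.11 0.15] dori [0.] z [ 0.39  0.28 -0.88] [ 0.22  0.15 -0.45  2.38 -0.67  0.2   1.94]
[0.455, 0.11, 0.1] pos [0.456 0.11  0.102] dori [0.025] z [ 0.37  0.27 -0.89] [ 0.08  0.25 -0.31  2.44 -1.32  0.12  2.61]
[0.45, 0.11, 0.06] pos [0.452 0.109 0.067] dori [0.092] z [ 0.31  0.27 -0.91] [ 0.07  0.34 -0.29  2.42 -1.32  0.12  2.64]
[0.45, 0.11, 0.04] pos [0.454 0.108 0.049] dori [0.123] z [ 0.28  0.27 -0.92] [ 0.06  0.39 -0.28  2.41 -1.32  0.12  2.65]
[0.487, 0.107, 0.04] pos [0.49  0.106 0.046] dori [0.098] z [ 0.3   0.27 -0.91] [ 0.06  0.42 -0.27  2.35 -1.32  0.12  2.67]
any [([0.43, 0.09, 0.185], np.float64(0.0)), ([0.455, 0.11, 0.15], np.float64(0.0)), ([0.455, 0.11, 0.1], np.float64(0.0)), ([0.45, 0.11, 0.05], np.float64(0.0))]
```

```bash
cat > chk2.py <<'E'
from chk import *
for t in(-.1,-.2,-.3,-.45):
    print('TURN',t);path([[.455,.08,.11],[.45,.1,.09],[.45,.11,.06],[.45,.11,.04],[.487,.107,.04]],Ro.from_euler('z',t)*R,q)
E
python3 chk2.py | sed -n '/TURN/,$p'; python3 geo.py
```

```text
TURN -0.1
[0.455, 0.08, 0.11] pos [0.455 0.08  0.111] dori [0.017] z [ 0.4   0.23 -0.89] [ 0.07  0.2  -0.25  2.46 -1.32  0.12  2.55]
[0.45, 0.1, 0.09] pos [0.451 0.099 0.095] dori [0.059] z [ 0.36  0.23 -0.9 ] [-0.09  0.24 -0.14  2.45 -1.32  0.12  2.5 ]
[0.45, 0.11, 0.06] pos [0.453 0.109 0.068] dori [0.111] z [ 0.32  0.23 -0.92] [-0.14  0.31 -0.1   2.43 -1.32  0.12  2.49]
[0.45, 0.11, 0.04] pos [0.454 0.109 0.05 ] dori [0.143] z [ 0.29  0.23 -0.93] [-0.13  0.36 -0.12  2.42 -1.32  0.12  2.51]
[0.487, 0.107, 0.04] pos [0.491 0.106 0.048] dori [0.119] z [ 0.31  0.23 -0.92] [-0.11  0.4  -0.11  2.36 -1.32  0.12  2.52]
TURN -0.2
[0.455, 0.08, 0.11] pos [0.456 0.079 0.112] dori [0.041] z [ 0.41  0.21 -0.89] [-0.08  0.19 -0.11  2.47 -1.32  0.12  2.44]
[0.45, 0.1, 0.09] pos [0.452 0.099 0.096] dori [0.073] z [ 0.37  0.18 -0.91] [-0.4   0.22  0.15  2.47 -1.32  0.12  2.36]
[0.45, 0.11, 0.06] pos [0.453 0.109 0.069] dori [0.125] z [ 0.32  0.18 -0.93] [-0.37  0.29  0.1   2.45 -1.32  0.12  2.35]
[0.45, 0.11, 0.04] pos [0.454 0.109 0.051] dori [0.157] z [ 0.3   0.17 -0.94] [-0.35  0.34  0.09  2.43
[... 1639 characters left out ...]
04  0.031] tcp [-0.104 -0.015  0.015] contact z 0.02434875240887136
-0.2 clear 0.015 body low [-0.174 -0.113  0.031] tcp [-0.103 -0.016  0.015] contact z 0.02434875240887136
-0.1 clear 0.015 body low [-0.163 -0.12   0.031] tcp [-0.101 -0.017  0.015] contact z 0.02434875240887136
-0.0 clear 0.015 body low [-0.154 -0.091  0.031] tcp [-0.102  0.018  0.015] contact z 0.01318035754119247
0.1 clear 0.015 body low [-0.144 -0.096  0.031] tcp [-0.104  0.017  0.015] contact z 0.01318035754119247
0.2 clear 0.014 body low [-0.134 -0.101  0.031] tcp [-0.106  0.016  0.015] contact z 0.01318035754119247
0.3 clear 0.012 body low [-0.124 -0.105  0.031] tcp [-0.107  0.015  0.015] contact z 0.01318035754119247
```

Request:
apply_moves(
  commands=[
    [0, -0.2, 0.4, 0, -0.15],
    [0, -0.2, 0.4, 0, -0.1],
    [0, -0.1, 0.2, -0.3, 0],
    [0, -0.1, 0.1, -0.4, 0],
    [0, 0, 0, 0, 0],
  ],
)

```text
clock: 13.58
position: [0.4452, 0.1042, 0.0946]
ee_rot: [0.173, 2.757, 0.37]
force: [0.5, 0.1, -0.7]
width: 0.008
gripper_force: 0.0
```

```bash
python3 -c "
from h import *
st()"; python3 geo.py|grep -E '^-?0\.[012] '
```

```text
13.575 q [-0.118  0.23  -0.128  2.464 -1.317  0.118  2.501] p [0.4452 0.1042 0.0946] 
x [-0.93   0.165 -0.328] y [0.073 0.958 0.276] z [ 0.36   0.233 -0.904] tilt 25.4 f [ 0.5  0.1 -0.7]
-0.2 clear 0.01 body low [-0.182 -0.107  0.035] tcp [-0.104 -0.015  0.014] contact z 0.0227144008500492
-0.1 clear 0.011 body low [-0.171 -0.115  0.035] tcp [-0.103 -0.016  0.014] contact z 0.0227144008500492
-0.0 clear 0.011 body low [-0.159 -0.122  0.035] tcp [-0.101 -0.017  0.014] contact z 0.0227144008500492
0.1 clear 0.011 body low [-0.15  -0.092  0.035] tcp [-0.103  0.018  0.014] contact z 0.012224914315015078
0.2 clear 0.01 body low [-0.14  -0.097  0.035] tcp [-0.105  0.017  0.014] contact z 0.012224914315015078
```

Request:
apply_moves(
  commands=[
    [0, -0.05, 0.1, -0.5, 0],
    [0, 0, 0.1, -0.5, 0],
    [0, 0, 0, 0, 0],
  ],
)

```text
clock: 13.95
position: [0.4534, 0.1104, 0.0669]
ee_rot: [0.173, 2.807, 0.362]
force: [-0.3, -0.3, -0.3]
width: 0.007
gripper_force: 0.0
```

```bash
python3 -c "
from h import *
st()"; python3 geo.py|grep -E '^-?0\.[01] '
```

```text
13.95 q [-0.143  0.313 -0.11   2.43  -1.317  0.118  2.501] p [0.4534 0.1104 0.0669] 
x [-0.946  0.156 -0.283] y [0.079 0.961 0.265] z [ 0.314  0.229 -0.922] tilt 22.8 f [-0.3 -0.3 -0.3]
-0.1 clear 0.007 body low [-0.169 -0.115  0.039] tcp [-0.103 -0.017  0.014] contact z 0.021458610327673485
-0.0 clear 0.008 body low [-0.157 -0.123  0.039] tcp [-0.101 -0.018  0.014] contact z 0.021458610327673485
0.1 clear 0.008 body low [-0.148 -0.092  0.039] tcp [-0.103  0.018  0.014] contact z 0.011380415632700027
```

Request:
apply_moves(
  commands=[
    [0, -0.25, 0.0, -0.15, 0],
    [0, -0.1, 0, -0.4, 0],
    [0, 0, 0, 0, 0],
  ],
)

```text
clock: 14.32
position: [0.439, 0.1071, 0.0555]
ee_rot: [0.17, 2.837, 0.357]
force: [-0.7, 0.7, -0.7]
width: 0.005
gripper_force: 0.0
```

```bash
python3 -c "
from h import *
st()"; python3 geo.py|grep -E '^-?0\.[01] '
```

```text
14.325 q [-0.129  0.329 -0.122  2.445 -1.317  0.118  2.51 ] p [0.439  0.1071 0.0555] 
x [-0.955  0.149 -0.256] y [0.081 0.963 0.258] z [ 0.285  0.226 -0.931] tilt 21.3 f [-0.7  0.7 -0.7]
-0.1 clear 0.005 body low [-0.168 -0.116  0.041] tcp [-0.103 -0.017  0.013] contact z 0.020691341665791806
-0.0 clear 0.006 body low [-0.156 -0.123  0.041] tcp [-0.101 -0.018  0.013] contact z 0.020691341665791806
0.1 clear 0.005 body low [-0.147 -0.092  0.041] tcp [-0.103  0.018  0.013] contact z 0.01086969169135319
```

Request:
apply_moves(
  commands=[
    [0, 0.05, 0.05, -0.3, 0],
    [0, 0, 0, 0, 0],
  ],
)

```text
clock: 14.58
position: [0.4465, 0.1095, 0.0462]
ee_rot: [0.168, 2.85, 0.356]
force: [-0.7, 0.3, 0.5]
width: 0.009
gripper_force: 0.0
```

```bash
python3 -c "
from h import *
st()
snap('scene','s3');snap('top','t3')
a=cv2.imread('pics/scene0.png')
A=cv2.resize(cv2.imread('pics/s3.png')[160:340,200:440],None,fx=2.4,fy=2.4);cv2.imwrite('pics/c.png',cv2.convertScaleAbs(A,alpha=1.4))"; python3 geo.py|grep -E '^-?0\.[01] '
```

```text
14.575 q [-0.132  0.362 -0.119  2.425 -1.318  0.118  2.514] p [0.4465 0.1095 0.0462] 
x [-0.958  0.146 -0.245] y [0.081 0.963 0.256] z [ 0.274  0.226 -0.935] tilt 20.8 f [-0.7  0.3  0.5]
-0.1 clear 0.005 body low [-0.167 -0.116  0.041] tcp [-0.103 -0.017  0.013] contact z 0.020382930904442556
-0.0 clear 0.005 body low [-0.155 -0.123  0.041] tcp [-0.101 -0.018  0.013] contact z 0.020382930904442556
0.1 clear 0.005 body low [-0.146 -0.092  0.041] tcp [-0.103  0.018  0.013] contact z 0.010654876943364082
```

View pics/c.png

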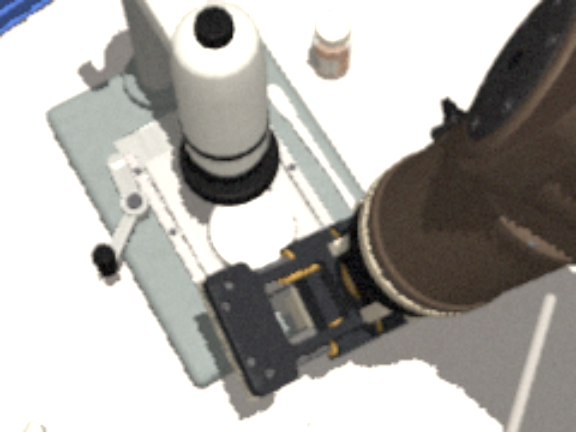

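Request:
apply_moves(
  commands=[
    [0, 0.06, 0, -0.03, 0],
    [0, 0.06, 0, 0, 0],
    [0, 0.06, 0, 0, 0],
    [0, 0.06, -0.01, 0, 0],
    [0, 0.06, -0.01, 0, 0],
    [0, 0.06, -0.01, 0, 0],
    [0, 0.05, 0, 0, 0],
    [0, 0.05, 0, 0, 0],
  ],
)

```text
clock: 15.68
position: [0.4734, 0.1074, 0.0449]
ee_rot: [0.168, 2.85, 0.356]
force: [-0.3, 0.2, 0.8]
width: 0.003
gripper_force: 0.9
```

```bash
python3 -c "
from h import *
st()"
```

```text
15.675 q [-0.199  0.387 -0.01   2.373 -1.231  0.171  2.446] p [0.4734 0.1074 0.0449] 
x [-0.958  0.146 -0.245] y [0.081 0.963 0.256] z [ 0.273  0.225 -0.935] tilt 20.8 f [-0.3  0.2  0.8]
```

Request:
apply_moves(
  commands=[
    [0, 0.05, 0, 0, 0],
    [0, 0.05, -0.01, 0, 0],
  ],
)

```text
clock: 15.92
position: [0.4797, 0.1069, 0.045]
ee_rot: [0.168, 2.849, 0.356]
force: [-0.9, 0.9, -0.1]
width: 0.002
gripper_force: 0.4
```

Request:
apply_moves(
  commands=[
    [0, 0.04, 0, 0, 0],
  ],
)

```text
clock: 16.05
position: [0.4822, 0.1067, 0.045]
ee_rot: [0.168, 2.849, 0.355]
force: [-1.6, -0.4, 0.4]
width: 0.003
gripper_force: 0.6
```

```bash
python3 - <<'E'
from h import *
st()
for n in('top','scene'):
    snap(n,n+'4');d=np.load(f'pics/{n}4.npy');P=pts(n,d)
    # dish: top z, centroid; compare to before
    for t in('0','4'):
        P=pts(n,np.load(f'pics/{n}{t}.npy'));im=cv2.imread(f'pics/{n}{t}.png').astype(int)
        m=(abs(P[...,0]-.51)<.05)&(abs(P[...,1]-.105)<.045)&(P[...,2]>.034)&(P[...,2]<.055)&(im.min(-1)>150)
        q=P[m];print(n,t,m.sum(),q.mean(0).round(4),q[:,:2].min(0).round(4), np.median(q[:,2]).round(4))
E
```

```text
16.05 q [-0.217  0.395  0.02   2.356 -1.206  0.187  2.425] p [0.4822 0.1067 0.045 ] 
x [-0.958  0.146 -0.246] y [0.081 0.963 0.256] z [ 0.274  0.225 -0.935] tilt 20.8 f [-1.6 -0.4  0.4]
top 0 468 [0.5067 0.1034 0.0412] [0.4708 0.0648] 0.0415
top 4 39 [0.5164 0.0959 0.0391] [0.5117 0.0789] 0.0391
scene 0 390 [0.5096 0.1093 0.043 ] [0.4877 0.0777] 0.043
scene 4 126 [0.5382 0.1144 0.0403] [0.513  0.0752] 0.0403
```

Request:
apply_moves(
  commands=[
    [0, 0.03, 0, 0, 0],
    [0, 0.03, 0, 0, 0],
  ],
)

```text
clock: 16.4
position: [0.4849, 0.1069, 0.0448]
ee_rot: [0.167, 2.85, 0.356]
force: [-1.5, -0.4, 1.1]
width: 0.005
gripper_force: 1.0
```

Request:
apply_moves(
  commands=[
    [0, 0.03, 0, 0, 0],
    [0, 0, 0, 0, 0],
  ],
)

```text
clock: 16.65
position: [0.4872, 0.1069, 0.0449]
ee_rot: [0.167, 2.85, 0.356]
force: [-0.8, -0.6, 0.2]
width: 0.002
gripper_force: 0.5
```

```bash
cat > dish.py <<'E'
from h import *
import sys
for n in('scene','top'):
    snap(n,n+sys.argv[1])
    for t in('0',sys.argv[1]):
        P=pts(n,np.load(f'pics/{n}{t}.npy'));im=cv2.imread(f'pics/{n}{t}.png').astype(int)
        m=(abs(P[...,0]-.515)<.05)&(abs(P[...,1]-.105)<.036)&(P[...,2]>.034)&(P[...,2]<.047)&(im.min(-1)>150)
        q=P[m]
        for _ in range(3):
            A=np.c_[q[:,:2]-[.52,.105],np.ones(len(q))];c=np.linalg.lstsq(A,q[:,2],rcond=None)[0];r=q[:,2]-A@c;q=q[abs(r)<2*r.std()]
        print(n,t,len(q),'slopes deg',np.degrees(c[:2]).round(2),'z',c[2].round(4),'xmin',np.percentile(q[:,0],2).round(4))
E
python3 dish.py 5
```

```text
scene 0 349 slopes deg [ 3.4  -0.31] z 0.0437 xmin 0.4896
scene 5 70 slopes deg [ 1.49 -0.54] z 0.0398 xmin 0.5182
top 0 404 slopes deg [ 4.18 -0.38] z 0.0426 xmin 0.4904
  ret = _var(a, axis=axis, dtype=dtype, out=out, ddof=ddof,
  arrmean = um.true_divide(arrmean, div, out=arrmean,
  ret = ret.dtype.type(ret / rcount)
Traceback (most recent call last):
  File "dish.py", line 11, in <module>
    print(n,t,len(q),'slopes deg',np.degrees(c[:2]).round(2),'z',c[2].round(4),'xmin',np.percentile(q[:,0],2).round(4))
                                                                                      ~~~~~~~~~~~~~^^^^^^^^^^
IndexError: index -1 is out of bounds for axis 0 with size 0
```

Request:
apply_moves(
  commands=[
    [0, 0.03, 0, 0, 0],
    [0, 0, 0, 0, 0],
  ],
)

```text
clock: 17.0
position: [0.4882, 0.107, 0.0447]
ee_rot: [0.167, 2.851, 0.356]
force: [-4.1, -1.2, 2.3]
width: 0.006
gripper_force: 2.2
```

Request:
apply_moves(
  commands=[
    [0, 0.03, 0, 0, 0],
    [0, 0, 0, 0, 0],
  ],
)

```text
clock: 17.25
position: [0.4886, 0.1072, 0.0444]
ee_rot: [0.167, 2.853, 0.357]
force: [-9.3, -1.1, 6.8]
width: 0.003
gripper_force: 4.7
```

Request:
apply_moves(
  commands=[
    [0, -0.1, 0, 0, 0],
    [0, -0.3, 0, 0, 0],
    [0, -0.5, 0, 0.2, 0],
    [0, -0.4, 0, 0.5, 0],
    [0, -0.2, 0, 0.8, 0],
    [0, -0.2, 0.5, 0.8, 0],
    [0, -0.2, 0.8, 0.4, 0],
    [0, 0, 0.8, 0.2, 0],
  ],
)

```text
clock: 18.25
position: [0.3959, 0.2056, 0.1656]
ee_rot: [0.148, 2.849, 0.373]
force: [1.1, 0.0, -0.5]
width: 0.002
gripper_force: 0.0
```

```bash
python3 dish.py 6; python3 -c "
from h import *
st()
A=cv2.resize(cv2.imread('pics/scene6.png')[160:340,200:440],None,fx=2.4,fy=2.4);cv2.imwrite('pics/e.png',cv2.convertScaleAbs(A,alpha=1.4))"
```

```text
scene 0 349 slopes deg [ 3.4  -0.31] z 0.0437 xmin 0.4896
scene 6 338 slopes deg [0.12 0.38] z 0.0402 xmin 0.518
top 0 404 slopes deg [ 4.18 -0.38] z 0.0426 xmin 0.4904
top 6 7 slopes deg [ 3.55 -4.94] z 0.0475 xmin 0.5024
18.35 q [-0.941  0.031  0.405  2.381 -0.221  0.373  1.126] p [0.3968 0.2102 0.1666] 
x [-0.96   0.129 -0.248] y [0.06  0.962 0.268] z [ 0.273  0.242 -0.931] tilt 21.4 f [-0.1  0.4 -0.7]
```

View pics/e.png

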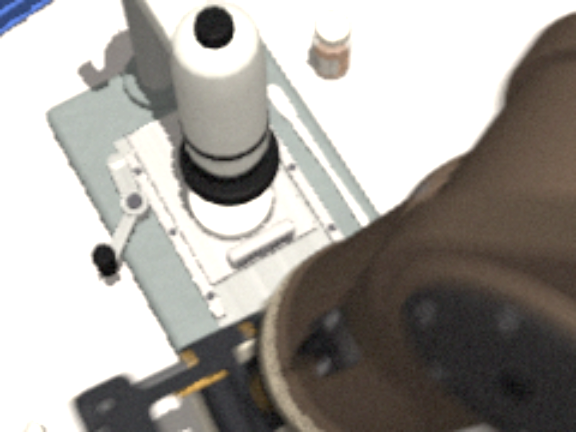

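Request:
apply_moves(
  commands=[
    [0, 0, 0, 0.2, -0.35],
    [0, 0, 0, 0, -0.35],
    [0, 0, 0, 0, -0.35],
    [0, 0, 0, 0, -0.35],
    [0, 0.1, 0, 0, -0.35],
    [0, 0.1, 0, 0, -0.35],
    [0, 0.1, 0, 0, -0.35],
    [0, 0.1, 0, 0, -0.35],
    [0, 0.1, 0, 0, -0.35],
    [0, 0, 0, 0, 0],
  ],
)

```text
clock: 19.6
position: [0.4221, 0.2051, 0.1681]
ee_rot: [1.821, 2.121, 0.06]
force: [-0.7, -0.6, -0.4]
width: 0.004
gripper_force: 0.0
```

```bash
cat > geo2.py <<'E'
from geo import *
st()
R=S.T@R0; x=S.T@(np.array(observe()['position'])-pin);print('tcp stand',x.round(4))
f=F@R.T;b=B@R.T;low=f[f[:,2]<.02]
print('finger front x',low[:,0].max(),'low z',f[:,2].min(),'lat',low[:,1].min(),low[:,1].max(),'body lat min',b[:,1].min(),'x',b[:,0].min(),b[:,0].max(),'low',b[:,2].min())
E
python3 geo2.py
```

```text
19.6 q [-1.188  0.204  0.407  2.175  0.389  0.75  -0.922] p [0.4221 0.2051 0.1681] 
x [-0.117  0.966 -0.23 ] y [0.952 0.176 0.252] z [ 0.284 -0.189 -0.94 ] tilt 20.0 f [-0.7 -0.6 -0.4]
tcp stand [-0.1715  0.0945  0.1441]
finger front x 0.019579753252513963 low z -0.0069746820756171465 lat -0.013750710412845948 0.016515374841293805 body lat min -0.048149252700202975 x -0.1554647459922729 0.0763828171506629 low 0.02946506107944519
```

Request:
apply_moves(
  commands=[
    [0, 0.36, 0, -0.5, -0.2],
    [0, 0.36, 0, -0.5, -0.2],
    [0, 0.36, 0, -0.5, 0],
    [0, 0.3, 0, -0.5, 0],
    [0, 0, 0, 0, 0],
  ],
)

```text
clock: 20.23
position: [0.5037, 0.2025, 0.0468]
ee_rot: [2.021, 1.928, 0.005]
force: [-0.1, -0.8, 0.8]
width: 0.001
gripper_force: 0.0
```

```bash
python3 geo2.py
```

```text
20.225 q [-1.023  0.548  0.414  2.083  0.271  0.528 -0.948] p [0.5037 0.2025 0.0468] 
x [ 0.076  0.97  -0.233] y [ 0.968 -0.016  0.249] z [ 0.238 -0.245 -0.94 ] tilt 20.0 f [-0.1 -0.8  0.8]
tcp stand [-0.0899  0.098   0.0228]
finger front x 0.018397404231172507 low z -0.006952057955145048 lat -0.010315525329946049 0.01456332966121282 body lat min -0.026935262085281055 x -0.14310376523909385 0.07507744530507592 low 0.02960662334745526
```

Request:
apply_moves(
  commands=[
    [0, 0.09, 0.03, -0.08, 0],
    [0, 0.09, 0.02, 0, 0],
    [0, 0.09, 0.02, 0, 0],
    [0, 0.09, -0.007, 0, 0],
    [0, 0.09, -0.007, 0, 0],
    [0, 0.09, -0.007, 0, 0],
    [0, 0.09, -0.007, 0, 0],
    [0, 0.09, -0.007, 0, 0],
    [0, 0.09, -0.007, 0, 0],
    [0, 0.09, -0.007, 0, 0],
    [0, 0.09, -0.007, 0, 0],
    [0, 0.09, -0.007, 0, 0],
  ],
)

```text
clock: 21.72
position: [0.5693, 0.2044, 0.0435]
ee_rot: [2.024, 1.925, 0.01]
force: [-1.6, 0.9, 0.8]
width: 0.004
gripper_force: 1.0
```

```bash
python3 geo2.py
```

```text
21.725 q [-0.909  0.61   0.376  1.948  0.245  0.568 -0.856] p [0.5693 0.2044 0.0435] 
x [ 0.079  0.97  -0.231] y [ 0.968 -0.019  0.252] z [ 0.24  -0.243 -0.94 ] tilt 20.0 f [-1.6  0.9  0.8]
tcp stand [-0.0246  0.1048  0.0195]
finger front x 0.018412626215737467 low z -0.006978027421366527 lat -0.01027026391134354 0.014554401605646736 body lat min -0.02682297436981068 x -0.14353551563312325 0.07500106707600268 low 0.029446527654094477
```

Request:
apply_moves(
  commands=[
    [0, 0.09, -0.03, 0, 0],
    [0, 0.09, -0.03, 0, 0],
    [0, 0.06, -0.02, 0, 0],
    [0, 0.04, 0, 0, 0],
  ],
)

```text
clock: 22.22
position: [0.5857, 0.199, 0.0434]
ee_rot: [2.024, 1.924, 0.008]
force: [-1.5, -0.2, 0.6]
width: 0.004
gripper_force: 0.9
```

Request:
apply_moves(
  commands=[
    [0, 0.04, 0, 0, 0],
    [0, 0.03, 0, 0, 0],
  ],
)

```text
clock: 22.48
position: [0.5898, 0.1994, 0.0434]
ee_rot: [2.024, 1.925, 0.009]
force: [-3.0, -0.6, 1.9]
width: 0.008
gripper_force: 0.9
```

Request:
apply_moves(
  commands=[
    [0, 0.03, 0, 0, 0],
    [0, 0.03, 0, 0, 0],
  ],
)

```text
clock: 22.72
position: [0.5932, 0.1996, 0.0433]
ee_rot: [2.024, 1.925, 0.008]
force: [-3.4, -0.8, 1.3]
width: 0.005
gripper_force: 1.7
```

```bash
python3 geo2.py | grep stand
```

```text
tcp stand [-0.0005  0.1018  0.0193]
```

Request:
apply_moves(
  commands=[
    [0, 0.03, -0.02, 0, 0],
    [0, 0.02, 0, 0, 0],
    [0, 0, 0, 0, 0],
  ],
)

```text
clock: 23.1
position: [0.5965, 0.1986, 0.0435]
ee_rot: [2.024, 1.925, 0.01]
force: [-3.8, -2.3, 1.2]
width: 0.004
gripper_force: 1.5
```

```bash
python3 - <<'E'
from h import *
snap('top','top7');snap('scene','scene7')
A=cv2.resize(cv2.imread('pics/scene7.png')[160:320,190:400],None,fx=3,fy=3);cv2.imwrite('pics/f.png',cv2.convertScaleAbs(A,alpha=1.3))
E
```

```text
(no output)
```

View pics/f.png

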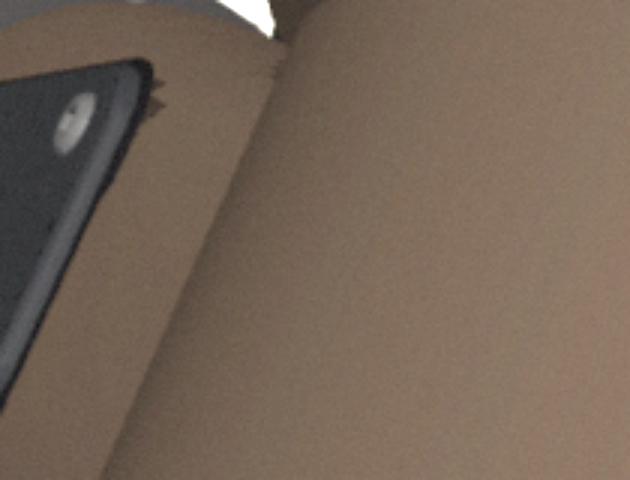

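Request:
apply_moves(
  commands=[
    [0, -0.2, 0.03, 0, 0],
    [0, -0.5, 0.05, 0, 0],
    [0, -0.5, 0.2, 0.6, 0],
    [0, -0.5, 0.5, 0.8, 0],
    [0, -0.5, 0.8, 0.3, 0],
    [0, -0.6, 0.7, 0.3, 0],
    [0, -0.6, 0.7, 0.3, 0],
    [0, -0.6, 0.7, 0, 0],
  ],
)

```text
clock: 24.2
position: [0.3559, 0.4215, 0.182]
ee_rot: [2.025, 1.927, 0.016]
force: [0.2, 0.9, -1.1]
width: -0.001
gripper_force: 0.0
```

```bash
python3 dish.py 8 | grep ' 8 '; python3 - <<'E'
from h import *
A=cv2.resize(cv2.imread('pics/scene8.png')[160:320,190:400],None,fx=2.8,fy=2.8);B=cv2.resize(cv2.imread('pics/top8.png')[135:285,195:365],None,fx=1.2,fy=1.2)
A[:B.shape[0],-B.shape[1]:]=B
cv2.imwrite('pics/g.png',cv2.convertScaleAbs(A,alpha=1.3))
E
```

```text
ret = _var(a, axis=axis, dtype=dtype, out=out, ddof=ddof,
  arrmean = um.true_divide(arrmean, div, out=arrmean,
  ret = ret.dtype.type(ret / rcount)
Traceback (most recent call last):
  File "dish.py", line 11, in <module>
    print(n,t,len(q),'slopes deg',np.degrees(c[:2]).round(2),'z',c[2].round(4),'xmin',np.percentile(q[:,0],2).round(4))
                                                                                      ~~~~~~~~~~~~~^^^^^^^^^^
IndexError: index -1 is out of bounds for axis 0 with size 0
```

View pics/g.png

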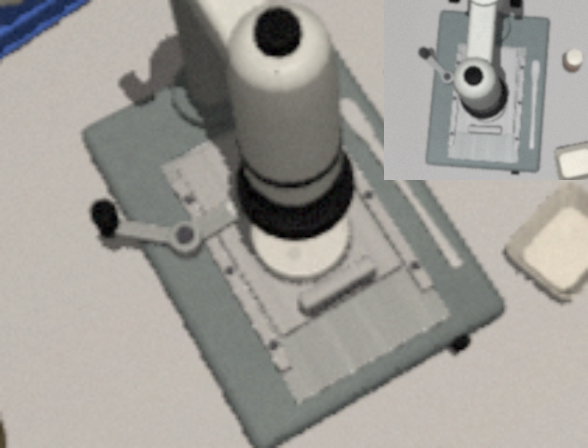

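```bash
python3 - <<'E'
from h import *
pv=np.array([.581,.161])
for n,u,v in(('scene',227.1,236.8),('top',229.2,178.3)):
    k=ray(n,u,v,.057)[:2];d=k-pv;a=np.arctan2(d[1],d[0])+.075;print(n,k,np.hypot(*d),'q',np.radians(135)-a)
# refine by colour centroid
for n in('scene','top'):
    P=pts(n,np.load(f'pics/{n}8.npy'));im=cv2.imread(f'pics/{n}8.png')
    m=(im.max(-1)<70)&(abs(P[...,0]-.605)<.04)&(abs(P[...,1]-.195)<.03)&(P[...,2]>.035)&(P[...,2]<.075)
    q=P[m];k=np.array([*((q[:,:2].max(0)+q[:,:2].min(0))/2)]);d=k-pv;print(n,m.sum(),k,q.mean(0),'q',np.radians(135)-np.arctan2(d[1],d[0])-.075)
print(observe()['clock'])
E
```

```text
scene [0.61050268 0.19578657] 0.04561265311508031 q 1.4137913432911526
top [0.61300481 0.19168495] 0.04433817410401552 q 1.5168471056966584
scene 94 [0.59694054 0.18382551] [0.61024276 0.19470332 0.05308402] q 1.3200262391643807
top 57 [0.61187709 0.19288926] [0.61196479 0.19256159 0.0576215 ] q 1.4796716939998225
24.3
```

```bash
python3 -c "
from cell import arm
print(arm.sign_off())"
```

```text
the job is handed in; nothing more can be done
None
```

The job is handed in: the carrier sits flat over the pin. The keeper's toe is across the carrier's edge, measured at about 1.4–1.5 rad (1.3 needed), so I can't confirm it is fully at its 1.571 stop. I saw no sign of touching the head or moving anything else. Sign-off returned no verdict.

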